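Crank the bench lift level and slide the recorder across

TASK

Fit the loose crank onto the lift's square shaft, all the way down, and wind it clockwise until the lift's platform is flush with the top of the wooden shelf beside it. Then push the chart recorder, without tipping it, from the platform across until it stands wholly on the shelf. Leave the platform level with the shelf, the crank on its shaft, and the other things where they are.

Things in the scene. Friction and masses are not known exactly. Their poses are not given: they have to be found in the camera images.
- lift: Grey housing of a hand-wound screw lift, bolted down. Origin on the bench under the middle of its platform; z up; +y points to the wooden shelf, -y to the crank shaft. Base 120 mm along x, from y = -215 to +35 mm, 30 mm high. At y = -175 mm a gear case, 75 x 60 mm, top 80 mm above the bench, carries a round steel collar (42 mm wide, top at 90 mm) from which the square shaft rises.
- shaft_foot (a point): Centre of the square steel shaft where it leaves the collar's top. Upright, 12 mm square, 19 mm tall, the last 5 mm tapered to 7 mm square. Its x and y axes are normal to the flats and turn with it. It turns stiffly (about 0.1 N m) and stays where it is left.
- shaft (a joint): Angle of the square shaft, grows when it turns clockwise seen from above. One clockwise turn (6.28) raises the platform by 16 mm; anticlockwise lowers it. It starts 1.4 to 2.3 turns short of level and can go well beyond.
- platform_top (a point): Middle of the upper face of the aluminium platform, 140 mm along x, 110 mm along y, 10 mm thick, axes as the lift's; it only moves up and down. A 5 mm gap parts it from the shelf's edge.
- ledge_top (a point): Middle of the upper face of the fixed wooden shelf beside the platform: 150 mm along x, 140 mm along y, on four legs, axes parallel to the lift's. Its height differs each time. Its edge next to the platform is plain; along its far edge (+y) runs a stop strip 18 mm high, whose inner face is 62 mm from this point.
- recorder_mid (a point): Centre (half-way up) of the beige chart recorder, a closed box 110 mm along x, 95 mm along y, 45 mm high, 0.4 to 0.85 kg, standing loose on the platform. The lowest 5 mm of its sides are bevelled like a sledge (flat sole 100 x 72 mm). Its axes are parallel to the lift's within 0.1 rad. It slides when pushed low on its side.
- recorder: The same recorder; origin at the middle of its underside.
- crank_hub (a point): Centre of the crank's hub, a steel block 30 mm square, 40 mm high; this point is 20 mm above its underside, which has a 14 mm square socket 22 mm deep. The crank lies on the bench, socket down. +x points along the arm (16 mm wide, 30 to 38 mm above the underside) to the handle: take the hub across, by its y faces. It fits any of four ways round. 0.26 kg, centre of mass near the hub.
- crank_socket (a point): Centre of the socket's mouth in the hub's underside (20 mm below crank_hub, same axes). It lies at shaft_foot when the crank is fully home.
- crank_handle (a point): Centre of the upright black handle at the arm's end, 60 mm from the hub's axis: a sleeve 20 mm in diameter, 42 mm tall, that spins freely on its pin; its centre is 61 mm above the hub's underside.
- wash_bottle: Bystander: pale plastic bottle, 64 mm wide, 150 mm high. Origin under its middle.
- cell_a: Bystander: upright dry cell, 33 mm wide, 60 mm high. Origin under its middle.
- cell_b: Bystander: a second dry cell like cell_a.
- converter: Bystander: flat white box 60 x 85 x 24 mm. Origin under its middle.
Mind the look-alikes: they are no part of the job. What is shaped like the recorder but red is not meant.

How it is judged:
On the way, in this order (a step that is already met when the one before it is completed fails the run):
1. the crank is fully home on the square shaft (distance between crank_socket and shaft_foot below 0.004 m and angle between crank_socket's own z axis and vertical below 0.12 rad), for 0.2 s.
2. with the crank on the shaft the platform has been wound up flush with the shelf, the recorder still on it (z of platform_top in the frame of ledge_top between -0.003 and 0.003 m and horizontal distance between crank_socket and shaft_foot below 0.006 m and y of recorder_mid in the frame of ledge_top below -0.09 m), for 0.3 s.
At the end, for the whole second after the job is handed in: The recorder stands flat and at rest on the shelf, its centre within 30 mm along y and 35 mm along x of the shelf's middle; the platform is within 3.5 mm of the shelf's height; the crank is still down on the square shaft (within 6 mm) (y of recorder_mid in the frame of ledge_top between -0.03 and 0.03 m and x of recorder_mid in the frame of ledge_top between -0.035 and 0.035 m and z of recorder_mid in the frame of ledge_top between 0.018 and 0.027 m and angle between recorder_mid's own z axis and vertical below 0.06 rad and linear speed of recorder below 0.02 m/s and z of platform_top in the frame of ledge_top between -0.0035 and 0.0035 m and distance between crank_socket and shaft_foot below 0.006 m and angle between crank_socket's own z axis and vertical below 0.15 rad); the robot touches nothing.
It fails at once if the recorder is tipped or dropped (angle between recorder_mid's own z axis and vertical above 0.3 rad or height (world z) of recorder_mid below 0.06 m).
It fails at once if the recorder is lifted instead of pushed across (z of recorder_mid in the frame of platform_top above 0.04 m).
It fails at once if a bystander is moved (distance of any of wash_bottle, cell_a, cell_b, converter from where it was at the start of the episode above 0.03 m).
It also fails if it takes over 72 s, if anything falls off the work surface, if the arm or the gripper's body presses on something with over 40 N, if the wrist force passes 120 N, or if a joint passes its speed limit or range.

ROBOT

A 7-joint arm with a two-finger parallel gripper is mounted at the origin on the work surface. World frame = base frame: x ahead of the robot, y to its left, z up, the work surface at z = 0. Lengths are in m, angles in rad, forces in N, time in s.
With the tool pointing down it reaches from about 0.4 to 0.9 m from the base axis. Payload 5.6 kg.
Tool frame: the origin (TCP) lies midway between the tips of the shut fingers; the grasp point (between the pads) lies 19 mm behind it; z points along the fingers, y is the line along which they close (so a half turn about z gives the same grasp; the last joint's range is limited). The gripper opens to 92 mm and grips with 3 to 60 N. Pads are 20 mm wide; open, the fingers measure 128 mm over their backs; the gripper's body (75 mm by 189 mm) begins 69 mm behind the grasp point.
Start: joints at [1.181, 0.468, -0.012, 1.603, 0.006, 1.071, -0.056], TCP at [0.221, -0.611, 0.215] pointing down, gripper open.
Joint ranges: [-2.53, 2.53], [-0.31, 2.02], [-1.57, 1.55], [0.28, 2.44], [-1.29, 4.43], [0.15, 1.84], [-2.92, 2.92]. Speed limits (rad/s): [2.57, 2.57, 3.14, 3.14, 3.14, 3.14, 3.14].

INTERFACE

Orientations are given as a unit quaternion [x, y, z, w].
In Python, from plant import get_state, eyes, ticket gives the robot as it stands.
- The arm moves only by the tool servo_tool, never from a script. Its argument "commands" is a list of rows, each a list of 7 numbers: the turn, a rotation vector about the tool's x, y, z in rad, then the shift along the tool's x, y, z in cm, then the finger opening in cm, from 0 to 9.19. In form: [[wx, wy, wz, tx, ty, tz, fingers], ...]. A call has exactly 10 rows; each row is the pose to reach, as a shift and turn from the pose commanded when the call began, along the tool's axes at that moment; what a row does not reach only later rows make up. A row lasts 1/10 s, in which the tool goes at most 50 mm and 8.59 degrees, less where a joint would pass 70% of its speed; a pose out of reach is approached as far as the arm can. A call with a gripper value outside its range is refused whole. The fingers move at their own pace and stop on an object; the grip force is fixed at half the most. Time passes only in rows, so rows that repeat a pose let the fingers close, or fill a call up. It gives the time, the measured TCP pose, the force, the opening and the grip force at its end, in the units of the state.
- get_state(): the state, without advancing time (a new reading comes with each control period).
- eyes.read_camera(name): name is "scene" or "top" or "wrist"; returns a dict with "color" (384x512x3 uint8, red, green, blue), "depth" (384x512 float32, m along the optical axis (not along the pixel's ray), 0 where there is no reading), "K" (3x3 intrinsics, pixels), "R" (3x3) and "t" (3): a world point X has camera coordinates R X + t. Camera axes: x right, y down, z forward; pixel columns grow to the right and rows downward; lengths in m; the calibration is good to about 2 mm. A picture is of the moment at which its call begins.
- ticket.hand_in(): hands the job in; it is judged then, once.
Trained networks look in a picture, given as the dict that the camera call returned (one of the last four; its "shot" number tells which), for a name from the list of things; names that differ only in an ending like _2 or _b are one class to them, and where a whole thing is asked for, a point or a joint stands for the part that bears it (a point fixed in the world has none). Each returns a list of dicts, best first, with "conf" (0 to 1); they miss things now and then, are a little off and sometimes report something else, mostly with a low value. They report only what shows in the picture. A call takes as long as a camera call. They do not tell look-alikes from the thing itself.
- eyes.recognise(thing, picture): "box" ([centre column, centre row, width, height] in pixels, round what is visible of it).
- eyes.cut_out(thing, picture): "pixels" (384x512 bool, what is visible of it) and "box" ([centre column, centre row, width, height] in pixels, round what is visible of it).
The state is a dict: "t": time; "joint_positions": joint angles; "joint_velocities": joint speeds; "effort": joint torques, N m; "tcp_pos": TCP position; "eef_rot": TCP orientation; "contact_force": force on the tool from outside, world axes, zero at the start; "wrist_torque": the same for the moment, N m; "finger_gap": opening from 0.0 (shut) to 1.0 (fully open); "gripper_force": force on a finger pad.
Only numpy, scipy, OpenCV 4.12 (cv2) and the standard library are available. Lean on these libraries where they do the work, as an engineer would, in place of code of your own. Each camera call takes 0.05 s, during which the arm holds its last target. There are 200 camera calls.

## Working session

There is one attempt and no reset: what is moved stays moved. The work goes in short steps, Python scripts to look and compute and a tool call to move; the robot and the scene stay as the last step left them, time stands still between calls to the robot, and variables do not carry over. Pictures are saved under pics/ and viewed, at most 10 in all, crops included, and the job is handed in when it is done.

Besides the shell and the picture viewer there is one more tool, called by a JSON object that holds its "name" and its "arguments", one argument or row to a line. servo_tool: Moves the arm, as the interface text tells. Its arguments: {"type":"object","properties":{"commands":{"type":"array"}},"required":["commands"]}

```bash
ls; mkdir -p pics
cat > h.py <<'E'
import numpy as np, cv2, json
from plant import get_state, eyes, ticket
from scipy.spatial.transform import Rotation as Ro
def cam(n): return eyes.read_camera(n)
def save(p,f): cv2.imwrite('pics/'+f,p['color'][:,:,::-1])
def cloud(p):
    d=p['depth'];v,u=np.mgrid[0:384,0:512];K=p['K']
    c=np.stack([(u-K[0,2])/K[0,0]*d,(v-K[1,2])/K[1,1]*d,d],-1)
    w=(c-p['t'])@p['R']   # R^T (c-t)
    w[d==0]=np.nan
    return w
E
python3 - <<'E'
from h import *
s=get_state();print({k:np.round(v,3) for k,v in s.items()})
ps={}
for n in ['scene','top']:
    p=cam(n);ps[n]=p;w=cloud(p)
    np.savez('%s.npz'%n,color=p['color'],w=w,K=p['K'],R=p['R'],t=p['t'])
    for th in ['lift','shaft_foot','platform_top','ledge_top','recorder','crank_hub','crank_handle','wash_bottle','cell_a','converter']:
        try:
            for r in eyes.cut_out(th,p)[:3]:
                q=w[r['pixels']];q=q[~np.isnan(q[:,0])]
                print(n,th,round(r['conf'],2),np.round(r['box']),'med',np.round(np.median(q,0),3),'lo',np.round(np.percentile(q,2,0),3),'hi',np.round(np.percentile(q,98,0),3))
        except Exception as e: print(n,th,e)
im=np.hstack([cv2.resize(ps[n]['color'],(400,300)) for n in ps])
cv2.imwrite('pics/a.png',cv2.resize(ps['scene']['color'],(800,600))[:,:,::-1])
cv2.imwrite('pics/b.png',cv2.resize(ps['top']['color'],(800,600))[:,:,::-1])
E
```

```text
pics
{'t': np.float64(0.0), 'joint_positions': array([ 1.181,  0.468, -0.012,  1.604,  0.006,  1.071, -0.056]), 'joint_velocities': array([-0.   ,  0.002, -0.002,  0.001,  0.   ,  0.001,  0.   ]), 'effort': array([-1.0000e-03, -5.2058e+01, -1.3000e-02, -2.4375e+01, -5.7000e-02,
        1.7000e-02,  0.0000e+00]), 'tcp_pos': array([ 0.221, -0.611,  0.214]), 'eef_rot': array([ 0.985,  0.173, -0.   , -0.001]), 'contact_force': array([-0.505,  0.581,  0.046]), 'wrist_torque': array([0.044, 0.046, 0.037]), 'gripper_force': np.float64(0.0), 'finger_gap': np.float64(0.996)}
scene lift 0.72 [244. 180.  86.  68.] med [ 0.556 -0.15   0.035] lo [ 0.479 -0.228  0.013] hi [0.617 0.008 0.094]
scene shaft_foot 0.54 [181. 128.  10.  15.] med [ 0.457 -0.409  0.048] lo [ 0.44  -0.426  0.007] hi [ 0.467 -0.4    0.065]
scene platform_top 0.7 [250. 203.  30.  21.] med [ 0.605 -0.031  0.063] lo [ 0.591 -0.08   0.056] hi [0.621 0.015 0.069]
scene ledge_top 0.98 [296. 217.  62.  73.] med [0.576 0.109 0.094] lo [0.496 0.037 0.028] hi [0.649 0.179 0.112]
scene recorder 0.98 [317. 175.  38.  34.] med [0.398 0.1
[... 2131 characters left out ...]
0.086]
top crank_handle 0.69 [100. 217.  32.  31.] med [0.511 0.365 0.038] lo [ 0.477  0.338 -0.003] hi [0.556 0.396 0.086]
top wash_bottle 0.74 [110. 146.  32.  29.] med [0.686 0.322 0.099] lo [0.666 0.301 0.008] hi [0.721 0.357 0.152]
top cell_a 0.56 [387. 257.  18.  17.] med [ 0.378 -0.337  0.055] lo [ 0.363 -0.359 -0.001] hi [ 0.399 -0.326  0.062]
top cell_a 0.53 [411. 224.  20.  17.] med [ 0.447 -0.408  0.054] lo [ 0.433 -0.45  -0.004] hi [ 0.47  -0.398  0.062]
top cell_a 0.2 [ 97. 218.  33.  34.] med [0.508 0.364 0.039] lo [ 0.476  0.338 -0.001] hi [0.555 0.389 0.086]
top converter 0.87 [373. 149.  34.  35.] med [ 0.662 -0.343  0.023] lo [ 0.623 -0.385  0.009] hi [ 0.702 -0.304  0.029]
```

View pics/a.png

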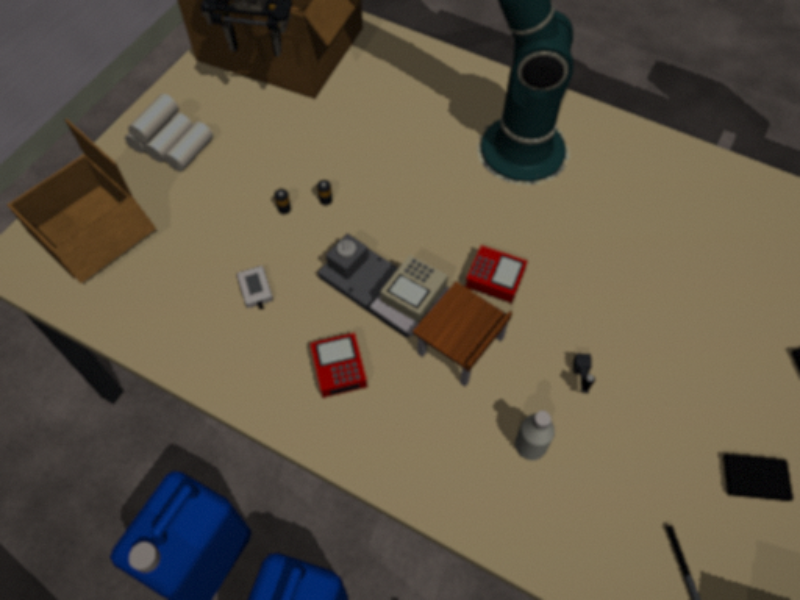

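View pics/b.png

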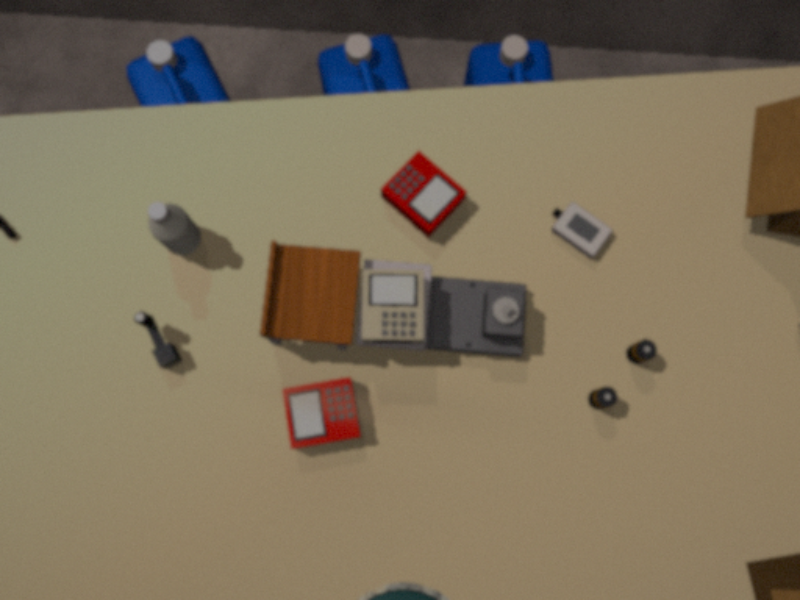

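The beige recorder on the platform, at (395,305) in the top view, is the one meant. The red boxes at (322,413) and (424,192) are look-alikes. The crank is at (160,340), with its hub at (168,355) and its handle at (143,318). The gear case with its collar and shaft is at (505,310). Next I measure these.

Run:
```python
import numpy as np,cv2
A=np.load('top.npz');B=np.load('scene.npz')
W=np.vstack([A['w'].reshape(-1,3)])
def rect(name,W,x,y,z):
    m=(W[:,0]>x[0])&(W[:,0]<x[1])&(W[:,1]>y[0])&(W[:,1]<y[1])&(W[:,2]>z[0])&(W[:,2]<z[1])
    q=W[m]; 
    if len(q)<5: print(name,len(q));return
    r=cv2.minAreaRect((q[:,:2]*1000).astype(np.float32))
    print(name,len(q),'c',np.round(r[0],1),'size',np.round(r[1],1),'ang',round(r[2],1),'z',np.round(np.median(q[:,2]),4),'mean',np.round(q.mean(0),4))
for n,D in (('top',A),('scene',B)):
    W=D['w'].reshape(-1,3)
    rect(n+' ledge',W,(.45,.7),(.03,.165),(.085,.1))
    rect(n+' rec',W,(.45,.63),(-.09,.04),(.1,.12))
    rect(n+' base',W,(.44,.66),(-.27,-.07),(.022,.037))
    rect(n+' case',W,(.44,.66),(-.27,-.09),(.07,.085))
    rect(n+' collar',W,(.44,.66),(-.27,-.09),(.086,.098))
    rect(n+' shaft',W,(.44,.66),(-.27,-.09),(.1,.12))
    rect(n+' arm/hub',W,(.43,.6),(.3,.42),(.03,.05))
    rect(n+' handle',W,(.43,.6),(.3,.42),(.055,.1))
    rect(n+' platform',W,(.45,.66),(-.09,.05),(.052,.075))
    rect(n+' bench',W,(.45,.66),(.2,.3),(-.02,.02))
```

```text
top ledge 3104 c [565.3  97.7] size [134.7 165. ] ang 89.8 z 0.0925 mean [0.5664 0.1015 0.0925]
top rec 1794 c [537.4 -17.5] size [ 94.7 110.5] ang 86.1 z 0.1076 mean [ 0.5371 -0.0175  0.1076]
top base 1997 c [ 526.7 -153.7] size [159.  121.4] ang 81.2 z 0.0295 mean [ 0.5255 -0.1354  0.0295]
top case 519 c [ 520.5 -192.6] size [60.  76.5] ang 81.4 z 0.0788 mean [ 0.5184 -0.1909  0.0789]
top collar 186 c [ 519.2 -195.4] size [46.4 40.8] ang 55.9 z 0.0901 mean [ 0.5198 -0.1925  0.09  ]
top shaft 23 c [ 519.6 -192.3] size [10.1 11.5] ang 41.9 z 0.1059 mean [ 0.5198 -0.1922  0.1062]
top arm/hub 267 c [516.6 366.2] size [83.1 30.8] ang 25.8 z 0.0389 mean [0.5069 0.3604 0.0388]
top handle 79 c [546.8 380. ] size [18.8 18.6] ang 1.1 z 0.0812 mean [0.5463 0.3773 0.077 ]
top platform 553 c [547. -20.] size [109.9 140.8] ang 81.0 z 0.0618 mean [ 0.5518 -0.0254  0.0618]
top bench 2972 c [555.1 250. ] size [ 99.9 209.7] ang 90.0 z -0.0001 mean [ 5.534e-01  2.505e-01 -1.000e-04]
scene ledge 1673 c [569.   97.5] size [134.9 169. ] ang 90.0 z 0.0935 mean [0.5711 0.0995 0.0934]
scene rec 910 c [539.
[... 159 characters left out ...]
7 -0.1451  0.0308]
scene case 234 c [ 522.3 -194.4] size [60.3 78.4] ang 80.0 z 0.08 mean [ 0.5285 -0.1909  0.0794]
scene collar 95 c [ 526.6 -195.3] size [62.7 43.5] ang 1.7 z 0.0907 mean [ 0.5241 -0.1936  0.0908]
scene shaft 16 c [ 517.2 -190.3] size [13.  24.6] ang 43.3 z 0.1074 mean [ 0.5226 -0.1933  0.107 ]
scene arm/hub 149 c [519.3 366.5] size [85.3 30.6] ang 31.0 z 0.04 mean [0.5109 0.3579 0.0395]
scene handle 52 c [551.1 376.8] size [19.7 16.3] ang 60.5 z 0.0807 mean [0.5531 0.3768 0.0774]
scene platform 353 c [567.7 -23.7] size [146.1 132.6] ang 6.2 z 0.0634 mean [ 0.5946 -0.0204  0.0637]
scene bench 1778 c [555. 250.] size [ 99.9 209.9] ang 90.0 z 0.001 mean [0.558  0.2503 0.001 ]
```

```bash
cat >> h.py <<'E'
def go(x,y,z,yaw):
    "shift(cm)/turn for next call to reach TCP x,y,z with tool x at yaw deg, pointing down"
    s=get_state();R0=Ro.from_quat(s['eef_rot']);a=np.radians(yaw)
    Rt=Ro.from_matrix(np.array([[np.cos(a),np.sin(a),0],[np.sin(a),-np.cos(a),0],[0,0,-1]]))
    d=R0.inv().apply(np.array([x,y,z])-s['tcp_pos'])
    X=R0.as_matrix()[:,0]
    print('t',round(float(s['t']),2),'yaw',round(float(np.degrees(np.arctan2(X[1],X[0]))),2),'tcp',np.round(s['tcp_pos'],4),'F',np.round(s['contact_force'],1),'gap',round(float(s['finger_gap'])*91.9,1),'q7',round(float(s['joint_positions'][6]),2))
    print('turn',np.round((R0.inv()*Rt).as_rotvec(),3),'shift cm',np.round(d*100,2))
E
python3 -c "
from h import *
go(.519,-.192,.26,20)"
```

```text
t 1.1 yaw 19.87 tcp [ 0.2209 -0.6113  0.2146] F [ 0.5  0.4 -0.3] gap 92.2 q7 -0.06
turn [ 0.     0.    -0.002] shift cm [ 42.29 -29.3   -4.54]
```

{"name": "servo_tool", "arguments": {
  "commands": [
    [0,0,0,42.3,-29.2,-4.6,9],
    [0,0,0,42.3,-29.2,-4.6,9],
    [0,0,0,42.3,-29.2,-4.6,9],
    [0,0,0,42.3,-29.2,-4.6,9],
    [0,0,0,42.3,-29.2,-4.6,9],
    [0,0,0,42.3,-29.2,-4.6,9],
    [0,0,0,42.3,-29.2,-4.6,9],
    [0,0,0,42.3,-29.2,-4.6,9],
    [0,0,0,42.3,-29.2,-4.6,9],
    [0,0,0,42.3,-29.2,-4.6,9]
  ]
}}

```text
t: 2.1
tcp_pos: [0.5111, -0.2043, 0.2597]
eef_rot: [0.985, 0.172, 0.0, 0.0]
contact_force: [0.8, 0.1, 0.3]
finger_gap: 0.981
gripper_force: 0.0
```

Run:
```python
from h import *
p=cam('wrist');save(p,'w1.png');w=cloud(p);np.savez('w1.npz',color=p['color'],w=w)
print('cam pos',np.round(-p['R'].T@p['t'],3))
W=w.reshape(-1,3)
for z in ((.086,.096),(.1,.12)):
    m=(abs(W[:,0]-.52)<.06)&(abs(W[:,1]+.19)<.06)&(W[:,2]>z[0])&(W[:,2]<z[1]);q=W[m]
    r=cv2.minAreaRect((q[:,:2]*1000).astype(np.float32));print(z,len(q),np.round(r[0],1),np.round(r[1],1),r[2],q.mean(0).round(4))
go(.4927,.3545,.2,25.3)
```

```text
cam pos [ 0.588 -0.176  0.43 ]
(0.086, 0.096) 800 [ 521.4 -195.1] [40.9 40.6] 47.24721145629883 [ 0.5222 -0.1949  0.0899]
(0.1, 0.12) 115 [ 521.4 -195.1] [11.9 11.9] 37.63406753540039 [ 0.5221 -0.1948  0.1066]
t 2.15 yaw 20.52 tcp [ 0.5166 -0.195   0.2607] F [3.7 5.3 1.1] gap 89.8 q7 -0.98
turn [-0.002 -0.007 -0.083] shift cm [ 16.98 -52.29   6.28]
```

View pics/w1.png

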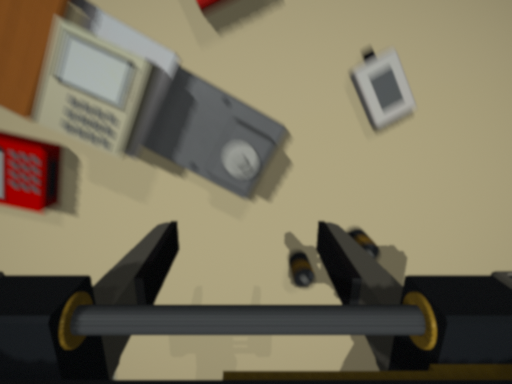

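{"name": "servo_tool", "arguments": {
  "commands": [
    [0,0,-0.08,17.0,-52.3,4.3,9],
    [0,0,-0.08,17.0,-52.3,4.3,9],
    [0,0,-0.08,17.0,-52.3,4.3,9],
    [0,0,-0.08,17.0,-52.3,4.3,9],
    [0,0,-0.08,17.0,-52.3,4.3,9],
    [0,0,-0.08,17.0,-52.3,4.3,9],
    [0,0,-0.08,17.0,-52.3,4.3,9],
    [0,0,-0.08,17.0,-52.3,4.3,9],
    [0,0,-0.08,17.0,-52.3,4.3,9],
    [0,0,-0.08,17.0,-52.3,4.3,9]
  ]
}}

```text
t: 3.15
tcp_pos: [0.494, 0.2938, 0.2202]
eef_rot: [0.977, 0.211, 0.0, 0.0]
contact_force: [0.5, 0.8, 0.4]
finger_gap: 0.979
gripper_force: 0.0
```

```bash
python3 -c "
from h import *
go(.4927,.3545,.18,25.3)"
```

```text
t 3.15 yaw 24.42 tcp [0.494  0.2938 0.2202] F [0.5 0.8 0.4] gap 90.0 q7 -1.92
turn [ 0.    -0.001 -0.015] shift cm [ 2.39 -5.59  4.02]
```

{"name": "servo_tool", "arguments": {
  "commands": [
    [0,0,-0.015,2.4,-5.6,4.0,7],
    [0,0,-0.015,2.4,-5.6,4.0,7],
    [0,0,-0.015,2.4,-5.6,4.0,7],
    [0,0,-0.015,2.4,-5.6,4.0,7],
    [0,0,-0.015,2.4,-5.6,4.0,7],
    [0,0,-0.015,2.4,-5.6,4.0,7],
    [0,0,-0.015,2.4,-5.6,4.0,7],
    [0,0,-0.015,2.4,-5.6,4.0,7],
    [0,0,-0.015,2.4,-5.6,4.0,7],
    [0,0,-0.015,2.4,-5.6,4.0,7]
  ]
}}

```text
t: 4.15
tcp_pos: [0.4928, 0.353, 0.1803]
eef_rot: [0.976, 0.219, 0.0, 0.0]
contact_force: [0.1, -0.6, 0.4]
finger_gap: 0.763
gripper_force: 0.0
```

Run:
```python
from h import *
go(.4927,.3545,.18,25.3)
p=cam('wrist');save(p,'w2.png');w=cloud(p)
W=w.reshape(-1,3)
for z in ((.028,.05),(.06,.1)):
    m=(abs(W[:,0]-.52)<.06)&(abs(W[:,1]-.365)<.05)&(W[:,2]>z[0])&(W[:,2]<z[1]);q=W[m]
    r=cv2.minAreaRect((q[:,:2]*1000).astype(np.float32));print(z,len(q),np.round(r[0],1),np.round(r[1],1),r[2],q.mean(0).round(4))
    print(cv2.boxPoints(r).round(0).tolist(),np.median(q[:,2]))
```

```text
t 4.15 yaw 25.29 tcp [0.4928 0.353  0.1803] F [ 0.1 -0.6  0.4] gap 70.1 q7 -2.03
turn [ 0. -0. -0.] shift cm [ 0.06 -0.14  0.03]
(0.028, 0.05) 1167 [519.6 364.8] [84.8 29.4] 25.213422775268555 [0.5065 0.3587 0.039 ]
[[475.0, 360.0], [487.0, 333.0], [564.0, 370.0], [552.0, 396.0]] 0.0392438365180742
(0.06, 0.1) 378 [549.4 378.1] [19.6 18.5] 24.785945892333984 [0.5498 0.3783 0.0827]
[[537.0, 382.0], [544.0, 366.0], [562.0, 374.0], [554.0, 391.0]] 0.08349063790125827
```

View pics/w2.png

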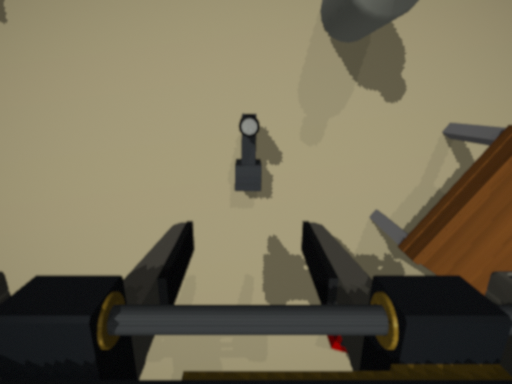

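{"name": "servo_tool", "arguments": {
  "commands": [
    [0,0,0,0.18,0.11,4.5,5.5],
    [0,0,0,0.18,0.11,9,5.5],
    [0,0,0,0.18,0.11,13,5.5],
    [0,0,0,0.18,0.11,16,5.5],
    [0,0,0,0.18,0.11,17.4,5.5],
    [0,0,0,0.18,0.11,17.4,5.5],
    [0,0,0,0.18,0.11,17.4,5.5],
    [0,0,0,0.18,0.11,17.4,2],
    [0,0,0,0.18,0.11,17.4,2],
    [0,0,0,0.18,0.11,17.4,2]
  ]
}}

```text
t: 5.2
tcp_pos: [0.4955, 0.3533, 0.0074]
eef_rot: [0.976, 0.219, 0.001, -0.0]
contact_force: [0.9, -0.2, 0.9]
finger_gap: 0.362
gripper_force: 0.0
```

```bash
python3 -c "
from h import *
go(.4948,.3527,.2,25.3)"
```

```text
t 5.2 yaw 25.3 tcp [0.4955 0.3533 0.0074] F [ 0.9 -0.2  0.9] gap 33.3 q7 -2.13
turn [-0.    -0.002 -0.   ] shift cm [ -0.05   0.02 -19.26]
```

Not closed on it yet; I continue closing, then lift.

{"name": "servo_tool", "arguments": {
  "commands": [
    [0,0,0,0,0,0,2],
    [0,0,0,0,0,0,2],
    [0,0,0,0,0,0,2],
    [0,0,0,0,0,0,2],
    [0,0,0,0,0,-4,2],
    [0,0,0,0,0,-8,2],
    [0,0,0,0,0,-12,2],
    [0,0,0,0,0,-16,2],
    [0,0,0,0,0,-19,2],
    [0,0,0,0,0,-19,2]
  ]
}}

```text
t: 6.2
tcp_pos: [0.4966, 0.3546, 0.2004]
eef_rot: [0.976, 0.219, 0.004, -0.001]
contact_force: [0.6, 0.6, -2.2]
finger_gap: 0.32
gripper_force: 30.0
```

Run:
```python
from h import *
p=cam('wrist');w=cloud(p);save(p,'w3.png')
W=w.reshape(-1,3);s=get_state();print(s['finger_gap']*91.9,s['gripper_force'])
go(.5214,-.195,.2,37.6)
T=Ro.from_quat(s['eef_rot']).inv().apply(W-s['tcp_pos'])
m=(abs(T[:,0]-.03)<.08)&(abs(T[:,1])<.015)&(T[:,2]>-.09)&(T[:,2]<.02)
q=T[m]
for lo,hi in((-.05,-.02),(-.1,-.06)):
    k=q[(q[:,2]>lo)&(q[:,2]<hi)]
    print(lo,len(k),k.min(0).round(4) if len(k) else 0,k.max(0).round(4),np.median(k,0).round(4))
```

```text
29.599811615739398 29.99786412343383
t 6.25 yaw 25.3 tcp [0.4954 0.3533 0.1976] F [ 0.3  1.  -2.8] gap 29.6 q7 -2.02
turn [ 0.    -0.003 -0.215] shift cm [-21.08  50.69  -0.32]
-0.05 4494 [-0.0134 -0.0149 -0.0499] [ 0.0712  0.015  -0.02  ] [ 0.0111  0.0001 -0.0351]
-0.1 2749 [-0.0048 -0.0106 -0.0829] [ 0.0711  0.015  -0.0601] [ 0.0625 -0.0003 -0.0793]
```

{"name": "servo_tool", "arguments": {
  "commands": [
    [0,0,-0.22,-26,51.8,0,2],
    [0,0,-0.22,-26,51.8,0,2],
    [0,0,-0.22,-26,51.8,0,2],
    [0,0,-0.22,-26,51.8,0,2],
    [0,0,-0.22,-26,51.8,0,2],
    [0,0,-0.22,-26,51.8,0,2],
    [0,0,-0.22,-26,51.8,0,2],
    [0,0,-0.22,-26,51.8,0,2],
    [0,0,-0.22,-26,51.8,0,2],
    [0,0,-0.22,-26,51.8,0,2]
  ]
}}

```text
t: 7.25
tcp_pos: [0.481, -0.1488, 0.194]
eef_rot: [0.946, 0.325, -0.002, -0.001]
contact_force: [1.0, 0.7, -2.7]
finger_gap: 0.324
gripper_force: 30.0
```

```bash
python3 -c "
from h import *
go(.482,-.226,.2,38)"
```

```text
t 7.25 yaw 37.9 tcp [ 0.481  -0.1488  0.194 ] F [ 1.   0.7 -2.7] gap 29.7 q7 -0.8
turn [-0.003  0.002 -0.002] shift cm [-4.67  6.15 -0.61]
```

{"name": "servo_tool", "arguments": {
  "commands": [
    [0,0,0,-4.4,5.7,-0.5,2],
    [0,0,0,-4.4,5.7,-0.5,2],
    [0,0,0,-4.4,5.7,-0.5,2],
    [0,0,0,-4.4,5.7,-0.5,2],
    [0,0,0,-4.4,5.7,-0.5,2],
    [0,0,0,-4.4,5.7,-0.5,2],
    [0,0,0,-4.4,5.7,-0.5,2],
    [0,0,0,-4.4,5.7,-0.5,2],
    [0,0,0,-4.4,5.7,-0.5,2],
    [0,0,0,-4.4,5.7,-0.5,2]
  ]
}}

```text
t: 8.25
tcp_pos: [0.4835, -0.2188, 0.2013]
eef_rot: [0.946, 0.325, 0.0, 0.0]
contact_force: [-0.7, 0.3, -2.4]
finger_gap: 0.322
gripper_force: 30.0
```

Run:
```python
from h import *
go(.5214,-.195,.2,38)
p=cam('wrist');w=cloud(p);save(p,'w4.png')
W=w.reshape(-1,3);s=get_state();print(s['gripper_force'])
for z in ((.086,.096),(.1,.12)):
    m=(abs(W[:,0]-.52)<.06)&(abs(W[:,1]+.19)<.06)&(W[:,2]>z[0])&(W[:,2]<z[1]);q=W[m]
    r=cv2.minAreaRect((q[:,:2]*1000).astype(np.float32));print(z,len(q),np.round(r[0],1),np.round(r[1],1),r[2],q.mean(0).round(4),np.median(q[:,2]))
T=Ro.from_quat(s['eef_rot']).inv().apply(W-s['tcp_pos'])
for lo,hi in((-.037,-.03),(-.045,-.037),(-.09,-.07)):
    k=T[(abs(T[:,0]-.03)<.08)&(abs(T[:,1])<.013)&(T[:,2]>lo)&(T[:,2]<hi)]
    if len(k): print(lo,len(k),np.percentile(k,[1,50,99],0).round(4).tolist())
```

```text
t 8.25 yaw 37.93 tcp [ 0.4835 -0.2188  0.2013] F [-0.7  0.3 -2.4] gap 29.6 q7 -0.67
turn [ 0.    -0.    -0.001] shift cm [4.46 0.45 0.13]
29.99784104526043
(0.086, 0.096) 310 [ 533.6 -193.7] [16.8 39.8] 5.326133728027344 [ 0.5346 -0.1933  0.0899] 0.08987896918387073
(0.1, 0.12) 0 [0. 0.] [0. 0.] 0.0 [nan nan nan] nan
-0.037 3541 [[-0.014, -0.0126, -0.0341], [0.0083, 0.0001, -0.0323], [0.069, 0.0127, -0.0301]]
-0.045 61 [[0.065, -0.0084, -0.0448], [0.0687, 0.0001, -0.0418], [0.0698, 0.0081, -0.0371]]
-0.09 2483 [[0.0514, -0.0092, -0.0788], [0.0613, -0.0, -0.0768], [0.0694, 0.0088, -0.0712]]<stdin>:7: RuntimeWarning: Mean of empty slice.
  ret = um.true_divide(
  return _methods._mean(a, axis=axis, dtype=dtype,
  ret = ret.dtype.type(ret / rcount)
```

View pics/w4.png

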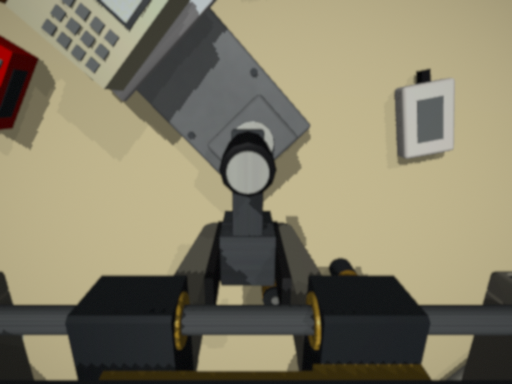

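The handle at (247,170) hides the shaft, so I step sideways and look again.

{"name": "servo_tool", "arguments": {
  "commands": [
    [0,0,0,0.5,-4.0,0,2],
    [0,0,0,0.5,-4.0,0,2],
    [0,0,0,0.5,-4.0,0,2],
    [0,0,0,0.5,-4.0,0,2],
    [0,0,0,0.5,-4.0,0,2],
    [0,0,0,0.5,-4.0,0,2],
    [0,0,0,0.5,-4.0,0,2],
    [0,0,0,0.5,-4.0,0,2],
    [0,0,0,0.5,-4.0,0,2],
    [0,0,0,0.5,-4.0,0,2]
  ]
}}

```text
t: 9.3
tcp_pos: [0.4628, -0.1843, 0.2011]
eef_rot: [0.946, 0.325, -0.0, 0.0]
contact_force: [0.3, 0.2, -3.5]
finger_gap: 0.323
gripper_force: 30.0
```

Run:
```python
from h import *
p=cam('wrist');w=cloud(p);save(p,'w5.png')
W=w.reshape(-1,3);s=get_state()
for z in ((.086,.096),(.1,.107),(.1,.12),(.1075,.12)):
    m=(abs(W[:,0]-.52)<.06)&(abs(W[:,1]+.19)<.06)&(W[:,2]>z[0])&(W[:,2]<z[1]);q=W[m]
    if len(q)<5: continue
    r=cv2.minAreaRect((q[:,:2]*1000).astype(np.float32));print(z,len(q),np.round(r[0],1),np.round(r[1],1),r[2],q.mean(0).round(4),np.median(q[:,2]))
go(.5214,-.195,.2,38)
cv2.imwrite('pics/w5c.png',cv2.resize(p['color'][60:220,120:420,::-1],(750,400),interpolation=cv2.INTER_CUBIC))
```

```text
(0.086, 0.096) 1212 [ 521.1 -194.9] [41.3 40.3] 41.029075622558594 [ 0.5218 -0.1941  0.09  ] 0.08995816442703285
(0.1, 0.107) 86 [ 521.5 -195. ] [12.1 12. ] 37.356895446777344 [ 0.5213 -0.1935  0.1044] 0.1047268873127528
(0.1, 0.12) 186 [ 521.5 -195. ] [12.1 12. ] 37.356895446777344 [ 0.5214 -0.1942  0.1066] 0.1073452805390254
(0.1075, 0.12) 89 [ 521.3 -195. ] [8.5 8.5] 37.180389404296875 [ 0.5214 -0.1949  0.1087] 0.10854584478775173
t 9.35 yaw 37.91 tcp [ 0.4628 -0.1843  0.2012] F [-0.  -0.  -2.9] gap 29.8 q7 -0.71
turn [-0.     0.    -0.001] shift cm [3.97 4.45 0.12]
```

View pics/w5c.png

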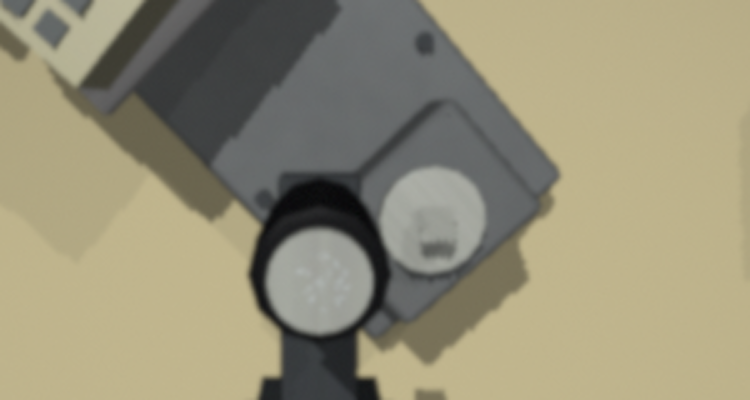

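The square shaft is clear at crop (437,228), with its flats parallel to the tool axes. The shaft centre is (0.521,-0.195) and its yaw is 37.3°. I go above it.

{"name": "servo_tool", "arguments": {
  "commands": [
    [0,0,0.01,2.0,2.2,0,2],
    [0,0,0.01,3.9,4.4,0,2],
    [0,0,0.01,3.9,4.45,0,2],
    [0,0,0.01,3.9,4.45,2,2],
    [0,0,0.01,3.9,4.45,4,2],
    [0,0,0.01,3.9,4.45,6,2],
    [0,0,0.01,3.9,4.45,7.5,2],
    [0,0,0.01,3.9,4.45,7.5,2],
    [0,0,0.01,3.9,4.45,7.5,2],
    [0,0,0.01,3.9,4.45,7.5,2]
  ]
}}

```text
t: 10.35
tcp_pos: [0.5216, -0.1956, 0.1272]
eef_rot: [0.947, 0.32, 0.001, 0.001]
contact_force: [-0.1, -0.1, -1.7]
finger_gap: 0.328
gripper_force: 30.0
```

```bash
python3 -c "
from h import *
go(.52075,-.1954,.097,37.3)"
```

```text
t 10.35 yaw 37.34 tcp [ 0.5216 -0.1956  0.1272] F [-0.1 -0.1 -1.7] gap 30.2 q7 -0.8
turn [ 0.002 -0.001  0.001] shift cm [-0.06 -0.08  3.02]
```

{"name": "servo_tool", "arguments": {
  "commands": [
    [0,0,0,-0.05,-0.06,0.5,2],
    [0,0,0,-0.05,-0.06,0.9,2],
    [0,0,0,-0.05,-0.06,1.2,2],
    [0,0,0,-0.05,-0.06,1.5,2],
    [0,0,0,-0.05,-0.06,1.8,2],
    [0,0,0,-0.05,-0.06,2.1,2],
    [0,0,0,-0.05,-0.06,2.3,2],
    [0,0,0,-0.05,-0.06,2.5,2],
    [0,0,0,-0.05,-0.06,2.7,2],
    [0,0,0,-0.05,-0.06,2.8,2]
  ]
}}

```text
t: 11.35
tcp_pos: [0.5207, -0.195, 0.0982]
eef_rot: [0.947, 0.32, 0.001, 0.0]
contact_force: [3.6, 2.6, -0.6]
finger_gap: 0.325
gripper_force: 30.0
```

```bash
python3 -c "
from h import *
go(.52075,-.1954,.097,37.3);print(get_state()['wrist_torque'].round(2))"
```

```text
t 11.35 yaw 37.36 tcp [ 0.5207 -0.195   0.0982] F [ 3.6  2.6 -0.6] gap 29.9 q7 -0.81
turn [ 0.001 -0.001  0.001] shift cm [-0.02  0.04  0.12]
[ 0.49 -0.7   0.03]
```

{"name": "servo_tool", "arguments": {
  "commands": [
    [0,0,0,0,0,0.2,2],
    [0,0,0,0,0,0.35,2],
    [0,0,0,0,0,0.35,2],
    [0,0,0,0,0,0.2,5],
    [0,0,0,0,0,0.2,5],
    [0,0,0,0,0,0.1,5],
    [0,0,0,0,0,-2,5],
    [0,0,0,0,0,-5,5],
    [0,0,0,0,0,-9,5],
    [0,0,0,0,0,-9,5]
  ]
}}

```text
t: 12.35
tcp_pos: [0.5229, -0.1964, 0.1929]
eef_rot: [0.947, 0.32, 0.003, 0.003]
contact_force: [0.8, -0.2, -0.3]
finger_gap: 0.545
gripper_force: 0.0
```

Run:
```python
from h import *
p=cam('wrist');w=cloud(p);s=get_state()
W=w.reshape(-1,3)
T=Ro.from_quat(s['eef_rot']).inv().apply(W-s['tcp_pos'])
b=np.hypot(W[:,0]-.521,W[:,1]+.195)<.075
for lo,hi in((.1,.124),(.124,.14),(.16,.19)):
    k=W[b&(W[:,2]>lo)&(W[:,2]<hi)]
    if len(k): 
        r=cv2.minAreaRect((k[:,:2]*1000).astype(np.float32));print(lo,len(k),np.round(r[0],1),np.round(r[1],1),round(r[2],1),'medz',np.median(k[:,2]).round(4))
c=np.array([.5207,-.195])+.06*np.array([np.cos(np.radians(37.4)),np.sin(np.radians(37.4))])
print('handle exp',c.round(4))
go(c[0],c[1],.134,37.4)
```

```text
0.1 98 [ 555.1 -178. ] [57.8 28.8] 20.5 medz 0.1125
0.124 1871 [ 542.3 -178.3] [84.6 29.8] 37.5 medz 0.1293
0.16 704 [ 568.4 -158.7] [19.1 19. ] 81.7 medz 0.1738
handle exp [ 0.5684 -0.1586]
t 12.4 yaw 37.31 tcp [ 0.5214 -0.1961  0.1904] F [-0.3 -0.2 -0.8] gap 49.9 q7 -0.76
turn [ 0.004 -0.002 -0.002] shift cm [ 6.   -0.16  5.65]
```

{"name": "servo_tool", "arguments": {
  "commands": [
    [0,0,0,3,-0.1,0,4.5],
    [0,0,0,6,-0.16,0,4.5],
    [0,0,0,6,-0.16,0.5,4.5],
    [0,0,0,6,-0.16,2.5,4.5],
    [0,0,0,6,-0.16,4.5,4.5],
    [0,0,0,6,-0.16,5.4,4.5],
    [0,0,0,6,-0.16,5.4,4.5],
    [0,0,0,6,-0.16,5.4,1.5],
    [0,0,0,6,-0.16,5.4,1.5],
    [0,0,0,6,-0.16,5.4,1.5]
  ]
}}

```text
t: 13.4
tcp_pos: [0.5673, -0.1578, 0.1351]
eef_rot: [0.947, 0.32, 0.001, 0.0]
contact_force: [0.7, -0.8, 0.5]
finger_gap: 0.258
gripper_force: 0.0
```

{"name": "servo_tool", "arguments": {
  "commands": [
    [0,0,0,0,0,0,1.5],
    [0,0,0,0,0,0,1.5],
    [0,0,0,0,0,0,1.5],
    [0,0,0,0,0,0,1.5],
    [0,0,0,0,0,0,1.5],
    [0,0,0,0,0,0,1.5],
    [0,0,0,0,0,0,1.5],
    [0,0,0,0,0,0,1.5],
    [0,0,0,0,0,0,1.5],
    [0,0,0,0,0,0,1.5]
  ]
}}

```text
t: 14.4
tcp_pos: [0.5675, -0.1575, 0.1346]
eef_rot: [0.947, 0.32, 0.001, 0.0]
contact_force: [2.2, 1.4, 4.5]
finger_gap: 0.212
gripper_force: 30.0
```

Run:
```python
from h import *
go(.5684,-.1586,.134,37.4)
# tool-frame circle offsets (cm): crank angle phi cw from +x tool: world cw => toward +tool y
for n in range(0,11):
    a=np.radians(18*n);print(n,round(6*(np.cos(a)-1),2),round(6*np.sin(a),2))
```

```text
t 14.4 yaw 37.35 tcp [ 0.5675 -0.1575  0.1346] F [2.2 1.4 4.5] gap 19.5 q7 -0.89
turn [ 0.001 -0.001 -0.001] shift cm [0.   0.14 0.06]
0 0.0 0.0
1 -0.29 1.85
2 -1.15 3.53
3 -2.47 4.85
4 -4.15 5.71
5 -6.0 6.0
6 -7.85 5.71
7 -9.53 4.85
8 -10.85 3.53
9 -11.71 1.85
10 -12.0 0.0
```

Run:
```python
import numpy as np
for a0 in (0,120,240):
    print([[0,0,0,round(6*(np.cos(np.radians(a0+12*n))-np.cos(np.radians(a0))),2),round(6*(np.sin(np.radians(a0+12*n))-np.sin(np.radians(a0))),2),0,1.5] for n in range(1,11)])
```

```text
[[0, 0, 0, np.float64(-0.13), np.float64(1.25), 0, 1.5], [0, 0, 0, np.float64(-0.52), np.float64(2.44), 0, 1.5], [0, 0, 0, np.float64(-1.15), np.float64(3.53), 0, 1.5], [0, 0, 0, np.float64(-1.99), np.float64(4.46), 0, 1.5], [0, 0, 0, np.float64(-3.0), np.float64(5.2), 0, 1.5], [0, 0, 0, np.float64(-4.15), np.float64(5.71), 0, 1.5], [0, 0, 0, np.float64(-5.37), np.float64(5.97), 0, 1.5], [0, 0, 0, np.float64(-6.63), np.float64(5.97), 0, 1.5], [0, 0, 0, np.float64(-7.85), np.float64(5.71), 0, 1.5], [0, 0, 0, np.float64(-9.0), np.float64(5.2), 0, 1.5]]
[[0, 0, 0, np.float64(-1.01), np.float64(-0.74), 0, 1.5], [0, 0, 0, np.float64(-1.85), np.float64(-1.67), 0, 1.5], [0, 0, 0, np.float64(-2.48), np.float64(-2.76), 0, 1.5], [0, 0, 0, np.float64(-2.87), np.float64(-3.95), 0, 1.5], [0, 0, 0, np.float64(-3.0), np.float64(-5.2), 0, 1.5], [0, 0, 0, np.float64(-2.87), np.float64(-6.44), 0, 1.5], [0, 0, 0, np.float64(-2.48), np.float64(-7.64), 0, 1.5], [0, 0, 0, np.float64(-1.85), np.float64(-8.72), 0, 1.5], [0, 0, 0, np.float64(-1.01), np.float64(-9.66), 0, 1.5], [0, 0, 0, np.float64(-0.0), np.float64(-10.39), 0, 1.5]]
[[0, 0, 0, np.float64(1.15), np.float64(-0.51), 0, 1.5], [0, 0, 0, np.float64(2.37), np.float64(-0.77), 0, 1.5], [0, 0, 0, np.float64(3.63), np.float64(-0.77), 0, 1.5], [0, 0, 0, np.float64(4.85), np.float64(-0.51), 0, 1.5], [0, 0, 0, np.float64(6.0), np.float64(-0.0), 0, 1.5], [0, 0, 0, np.float64(7.01), np.float64(0.74), 0, 1.5], [0, 0, 0, np.float64(7.85), np.float64(1.67), 0, 1.5], [0, 0, 0, np.float64(8.48), np.float64(2.76), 0, 1.5], [0, 0, 0, np.float64(8.87), np.float64(3.95), 0, 1.5], [0, 0, 0, np.float64(9.0), np.float64(5.2), 0, 1.5]]
```

{"name": "servo_tool", "arguments": {
  "commands": [
    [0,0,0,-0.13,1.25,0,1.5],
    [0,0,0,-0.52,2.44,0,1.5],
    [0,0,0,-1.15,3.53,0,1.5],
    [0,0,0,-1.99,4.46,0,1.5],
    [0,0,0,-3.0,5.2,0,1.5],
    [0,0,0,-4.15,5.71,0,1.5],
    [0,0,0,-5.37,5.97,0,1.5],
    [0,0,0,-6.63,5.97,0,1.5],
    [0,0,0,-7.85,5.71,0,1.5],
    [0,0,0,-9.0,5.2,0,1.5]
  ]
}}

```text
t: 15.4
tcp_pos: [0.5273, -0.255, 0.1348]
eef_rot: [0.948, 0.32, 0.001, 0.001]
contact_force: [3.1, -1.4, 4.8]
finger_gap: 0.208
gripper_force: 30.0
```

```bash
cat >> h.py <<'E'
def chk():
    go(.52,-.195,.134,37.4);s=get_state()
    d=s['tcp_pos'][:2]-np.array([.5207,-.195]);print('r',np.hypot(*d).round(4),'cw deg',round((37.4-np.degrees(np.arctan2(d[1],d[0])))%360,1))
    p=cam('top');W=cloud(p).reshape(-1,3)
    def z(x,y,r,lo,hi):
        k=W[(np.hypot(W[:,0]-x,W[:,1]-y)<r)&(W[:,2]>lo)&(W[:,2]<hi)];return np.median(k[:,2]).round(4),len(k)
    print('rec top',z(.537,-.0175,.03,.09,.2),'ledge',z(.565,.1,.05,.07,.1))
    k=W[(abs(W[:,0]-.52)<.1)&(abs(W[:,1]+.19)<.08)&(W[:,2]>.124)&(W[:,2]<.135)];print('hub/arm',len(k),k.mean(0).round(3) if len(k) else '')
E
python3 -c "
from h import *
chk()"
```

```text
t 15.4 yaw 37.29 tcp [ 0.5273 -0.255   0.1348] F [ 3.1 -1.4  4.8] gap 19.1 q7 -0.7
turn [ 0.003 -0.001 -0.002] shift cm [ 3.05 -5.22  0.07]
r 0.0604 cw deg 121.1
rec top (np.float64(0.1129), 486) ledge (np.float64(0.0926), 1279)
hub/arm 83 [ 0.525 -0.2    0.128]
```

{"name": "servo_tool", "arguments": {
  "commands": [
    [0,0,0,-1.01,-0.74,0,1.5],
    [0,0,0,-1.85,-1.67,0,1.5],
    [0,0,0,-2.48,-2.76,0,1.5],
    [0,0,0,-2.87,-3.95,0,1.5],
    [0,0,0,-3.0,-5.2,0,1.5],
    [0,0,0,-2.87,-6.44,0,1.5],
    [0,0,0,-2.48,-7.64,0,1.5],
    [0,0,0,-1.85,-8.72,0,1.5],
    [0,0,0,-1.01,-9.66,0,1.5],
    [0,0,0,0,-10.39,0,1.5]
  ]
}}

```text
t: 16.45
tcp_pos: [0.465, -0.1717, 0.1343]
eef_rot: [0.947, 0.32, 0.001, 0.002]
contact_force: [9.4, -6.3, -4.0]
finger_gap: 0.212
gripper_force: 30.0
```

{"name": "servo_tool", "arguments": {
  "commands": [
    [0,0,0,1.15,-0.51,0,1.5],
    [0,0,0,2.37,-0.77,0,1.5],
    [0,0,0,3.63,-0.77,0,1.5],
    [0,0,0,4.85,-0.51,0,1.5],
    [0,0,0,6.0,0,0,1.5],
    [0,0,0,7.01,0.74,0,1.5],
    [0,0,0,7.85,1.67,0,1.5],
    [0,0,0,8.48,2.76,0,1.5],
    [0,0,0,8.87,3.95,0,1.5],
    [0,0,0,9.0,5.2,0,1.5]
  ]
}}

```text
t: 17.45
tcp_pos: [0.566, -0.1542, 0.1344]
eef_rot: [0.947, 0.322, -0.001, -0.002]
contact_force: [1.5, 4.9, 8.6]
finger_gap: 0.21
gripper_force: 30.0
```

```bash
python3 -c "
from h import *
chk()"
```

```text
t 17.45 yaw 37.52 tcp [ 0.566  -0.1542  0.1344] F [1.5 4.9 8.6] gap 19.3 q7 -0.9
turn [-0.004  0.001  0.002] shift cm [-6.14  0.44  0.04]
r 0.061 cw deg 355.4
rec top (np.float64(0.1233), 489) ledge (np.float64(0.0925), 1283)
hub/arm 25 [ 0.538 -0.17   0.128]
```

{"name": "servo_tool", "arguments": {
  "commands": [
    [0,0,0,-0.13,1.25,0,1.5],
    [0,0,0,-0.52,2.44,0,1.5],
    [0,0,0,-1.15,3.53,0,1.5],
    [0,0,0,-1.99,4.46,0,1.5],
    [0,0,0,-3.0,5.2,0,1.5],
    [0,0,0,-4.15,5.71,0,1.5],
    [0,0,0,-5.37,5.97,0,1.5],
    [0,0,0,-6.63,5.97,0,1.5],
    [0,0,0,-7.85,5.71,0,1.5],
    [0,0,0,-9.0,5.2,0,1.5]
  ]
}}

```text
t: 18.5
tcp_pos: [0.5267, -0.2551, 0.1348]
eef_rot: [0.947, 0.32, 0.0, 0.001]
contact_force: [2.9, -2.2, 5.6]
finger_gap: 0.213
gripper_force: 30.0
```

{"name": "servo_tool", "arguments": {
  "commands": [
    [0,0,0,-1.01,-0.74,0,1.5],
    [0,0,0,-1.85,-1.67,0,1.5],
    [0,0,0,-2.48,-2.76,0,1.5],
    [0,0,0,-2.87,-3.95,0,1.5],
    [0,0,0,-3.0,-5.2,0,1.5],
    [0,0,0,-2.87,-6.44,0,1.5],
    [0,0,0,-2.48,-7.64,0,1.5],
    [0,0,0,-1.85,-8.72,0,1.5],
    [0,0,0,-1.01,-9.66,0,1.5],
    [0,0,0,0,-10.39,0,1.5]
  ]
}}

```text
t: 19.5
tcp_pos: [0.465, -0.1716, 0.1343]
eef_rot: [0.947, 0.32, 0.001, 0.002]
contact_force: [8.5, -7.5, -3.4]
finger_gap: 0.211
gripper_force: 30.0
```

```bash
python3 -c "
from h import *
chk()
p=cam('top');W=cloud(p).reshape(-1,3)
e=np.array([.988,-.156]);f=np.array([.156,.988]);d=W[:,:2]-np.array([.547,-.0195])
u=d@e;v=d@f
k=W[(abs(u)<.068)&(abs(v)<.053)&(W[:,2]>.07)&(W[:,2]<.1)]
print('platform z',np.median(k[:,2]),len(k))
print(p['shot'])"
```

```text
t 19.5 yaw 37.37 tcp [ 0.465  -0.1716  0.1343] F [ 8.5 -7.5 -3.4] gap 19.4 q7 -0.81
turn [ 0.004 -0.001 -0.   ] shift cm [2.95 5.2  0.05]
r 0.0605 cw deg 240.2
rec top (np.float64(0.1342), 503) ledge (np.float64(0.0925), 1273)
hub/arm 0 
platform z 0.08785087759356892 425
12
```

{"name": "servo_tool", "arguments": {
  "commands": [
    [0,0,0,1.15,-0.51,0,1.5],
    [0,0,0,2.37,-0.77,0,1.5],
    [0,0,0,3.63,-0.77,0,1.5],
    [0,0,0,4.85,-0.51,0,1.5],
    [0,0,0,6.0,0,0,1.5],
    [0,0,0,7.01,0.74,0,1.5],
    [0,0,0,7.85,1.67,0,1.5],
    [0,0,0,8.09,2.02,0,1.5],
    [0,0,0,8.09,2.02,0,1.5],
    [0,0,0,8.09,2.02,0,1.5]
  ]
}}

```text
t: 20.6
tcp_pos: [0.5385, -0.1366, 0.1341]
eef_rot: [0.947, 0.321, -0.002, -0.001]
contact_force: [-0.9, 0.9, 8.9]
finger_gap: 0.209
gripper_force: 30.0
```

```bash
python3 -c "
from h import *
chk()
for n in ('top','scene'):
    p=cam(n);W=cloud(p).reshape(-1,3)
    e=np.array([.988,-.156]);f=np.array([.156,.988]);d=W[:,:2]-np.array([.547,-.0195])
    u=d@e;v=d@f
    for nm,m in (('plat',(abs(u)<.066)&(abs(v)<.051)&(W[:,2]<.105)&(W[:,2]>.08)),('ledge',(abs(u)<.06)&(v>.065)&(v<.18)&(W[:,2]<.105)&(W[:,2]>.08))):
        k=W[m];print(n,nm,np.median(k[:,2]),len(k))
    m=(abs(u)<.08)&(abs(v)<.07)&(W[:,2]>.125);k=W[m];r=cv2.minAreaRect((k[:,:2]*1000).astype(np.float32));print('rec',np.round(r[0],1),np.round(r[1],1),r[2],np.median(k[:,2]))
"
```

```text
t 20.6 yaw 37.44 tcp [ 0.5385 -0.1366  0.1341] F [-0.9  0.9  8.9] gap 19.2 q7 -0.93
turn [-0.003  0.003  0.001] shift cm [-5.02  3.51  0.02]
r 0.0611 cw deg 324.3
rec top (np.float64(0.1381), 507) ledge (np.float64(0.0925), 1274)
hub/arm 0 
top plat 0.0912654505185836 269
top ledge 0.09246034288274244 2238
rec [531.2 -26.4] [121.3 125.7] 81.29582214355469 0.13815259779570216
scene plat 0.09295273100847673 311
scene ledge 0.09349521212138749 1207
rec [535.8 -27.2] [121.2 121.4] 81.01496887207031 0.13988451146721892
```

{"name": "servo_tool", "arguments": {
  "commands": [
    [0,0,0,0,0,0,4.5],
    [0,0,0,0,0,0,4.5],
    [0,0,0,0,0,0,4.5],
    [0,0,0,0,0,0,4.5],
    [0,0,0,0,0,-2,4.5],
    [0,0,0,0,0,-5,4.5],
    [0,0,0,0,0,-8,4.5],
    [0,0,-0.15,0,0,-8,6],
    [0,0,-0.3,0,0,-8,6],
    [0,0,-0.45,0,0,-8,6]
  ]
}}

```text
t: 21.75
tcp_pos: [0.54, -0.138, 0.2142]
eef_rot: [0.85, 0.526, -0.0, -0.0]
contact_force: [-0.7, 0.0, -1.0]
finger_gap: 0.653
gripper_force: 0.0
```

```bash
cat >> h.py <<'E'
def rec():
    e=np.array([.988,-.156]);f=np.array([.156,.988])
    p=cam('top');W=cloud(p).reshape(-1,3);d=W[:,:2]-np.array([.547,-.0195]);u=d@e;v=d@f
    k=W[(abs(u)<.08)&(v>-.07)&(v<.19)&(W[:,2]>.13)&(W[:,2]<.143)];r=cv2.minAreaRect((k[:,:2]*1000).astype(np.float32))
    c=np.array(r[0])/1000-np.array([.547,-.0195]);print('rec',np.round(r[0],1),np.round(r[1],1),round(r[2],1),'z',np.median(k[:,2]).round(4),'u,v',(c@e).round(4),(c@f).round(4))
E
python3 -c "
from h import *
go(.5246,-.0969,.22,81)
chk();rec()
p=cam('wrist');save(p,'w6.png')"
```

```text
t 21.75 yaw 63.47 tcp [ 0.54   -0.138   0.2142] F [-0.7  0.  -1. ] gap 60.1 q7 -0.46
turn [-0.     0.    -0.306] shift cm [ 2.99 -3.22 -0.58]
t 21.75 yaw 63.47 tcp [ 0.54   -0.138   0.2142] F [-0.7  0.  -1. ] gap 60.1 q7 -0.46
turn [-0.     0.001  0.455] shift cm [-5.99  0.76  8.02]
r 0.0602 cw deg 326.1
rec top (np.float64(0.1381), 506) ledge (np.float64(0.0926), 1275)
hub/arm 0 
rec [537.6 -16.5] [ 93.9 110.9] 85.8 z 0.1373 u,v -0.0097 0.0015
```

View pics/w6.png

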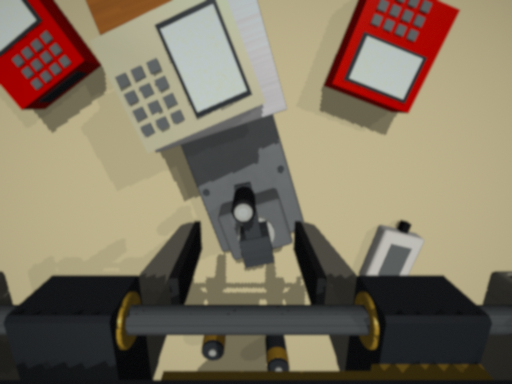

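{"name": "servo_tool", "arguments": {
  "commands": [
    [0,0,-0.15,1.5,-1.6,0,6],
    [0,0,-0.306,3.0,-3.2,0,6],
    [0,0,-0.306,3.0,-3.2,0,6],
    [0,0,-0.306,3.0,-3.2,0,6],
    [0,0,-0.306,3.0,-3.2,3,6],
    [0,0,-0.306,3.0,-3.2,6,6],
    [0,0,-0.306,3.0,-3.2,9,6],
    [0,0,-0.306,3.0,-3.2,11,6],
    [0,0,-0.306,3.0,-3.2,11,6],
    [0,0,-0.306,3.0,-3.2,11,6]
  ]
}}

```text
t: 22.9
tcp_pos: [0.5258, -0.0976, 0.1043]
eef_rot: [0.763, 0.646, -0.0, -0.0]
contact_force: [0.4, -0.4, 0.5]
finger_gap: 0.656
gripper_force: 0.0
```

```bash
python3 -c "
from h import *
go(.5246,-.0969,.104,81)"
```

```text
t 22.9 yaw 80.49 tcp [ 0.5258 -0.0976  0.1043] F [ 0.4 -0.4  0.5] gap 60.3 q7 -0.34
turn [-0.     0.    -0.009] shift cm [ 0.04 -0.13  0.03]
```

{"name": "servo_tool", "arguments": {
  "commands": [
    [0,0.08,-0.01,0,0,0,6],
    [0,0.08,-0.01,1,0,0,6],
    [0,0.08,-0.01,2,0,0,6],
    [0,0.08,-0.01,3,0,0,6],
    [0,0.08,-0.01,4,0,0,6],
    [0,0.08,-0.01,5,0,0,6],
    [0,0.08,-0.01,6,0,0,6],
    [0,0.08,-0.01,7,0,0,6],
    [0,0.08,-0.01,8,0,0,6],
    [0,0.08,-0.01,9,0,0,6]
  ]
}}

```text
t: 23.9
tcp_pos: [0.5402, -0.0073, 0.1042]
eef_rot: [0.759, 0.65, 0.03, -0.026]
contact_force: [-0.5, -5.4, 3.3]
finger_gap: 0.652
gripper_force: 2.6
```

```bash
python3 -c "
from h import *
go(.5246,-.0969,.104,81);rec()"
```

```text
t 23.9 yaw 81.23 tcp [ 0.5402 -0.0073  0.1042] F [-0.5 -5.4  3.3] gap 59.9 q7 -0.41
turn [ 0.    -0.08   0.004] shift cm [-9.06 -0.18 -0.7 ]
rec [552.2  56.7] [ 81.2 112. ] 81.3 z 0.139 u,v -0.0067 0.0761
```

{"name": "servo_tool", "arguments": {
  "commands": [
    [0,0,0,0.8,0,0.06,6],
    [0,0,0,1.6,0,0.13,6],
    [0,0,0,2.4,0,0.19,6],
    [0,0,0,3.2,0,0.26,6],
    [0,0,0,4.0,0,0.32,6],
    [0,0,0,4.8,0,0.38,6],
    [0,0,0,5.4,0,0.43,6],
    [0,0,0,5.9,0,0.47,6],
    [0,0,0,6.2,0,0.5,6],
    [0,0,0,6.2,0,0.5,6]
  ]
}}

```text
t: 24.95
tcp_pos: [0.5495, 0.0544, 0.1041]
eef_rot: [0.758, 0.651, 0.031, -0.026]
contact_force: [0.9, -1.0, 0.1]
finger_gap: 0.654
gripper_force: 0.5
```

```bash
python3 -c "
from h import *
go(.5246,-.0969,.104,81);rec()"
```

```text
t 24.95 yaw 81.27 tcp [0.5495 0.0544 0.1041] F [ 0.9 -1.   0.1] gap 60.1 q7 -0.53
turn [ 0.    -0.081  0.005] shift cm [-15.28  -0.16  -1.23]
rec [562.5 120.6] [ 78.7 112.1] 81.3 z 0.1384 u,v -0.0065 0.1409
```

{"name": "servo_tool", "arguments": {
  "commands": [
    [0,0,0,-1,0,-0.1,6],
    [0,0,0,-2.5,0,-0.2,6],
    [0,0,0,-3,0,-1,6],
    [0,0,0,-3,0,-5,6],
    [0,0,0,-3,0,-9,6],
    [0,0,0,-5,0,-13,6],
    [0,0,0,-9,0,-15,6],
    [0,0,0,-13,0,-15,6],
    [0,0,0,-16,0,-15,6],
    [0,0,0,-16,0,-15,6]
  ]
}}

```text
t: 26.0
tcp_pos: [0.5221, -0.122, 0.2409]
eef_rot: [0.761, 0.647, 0.03, -0.025]
contact_force: [-0.6, -1.0, 1.0]
finger_gap: 0.651
gripper_force: 0.0
```

```bash
python3 -c "
from h import *
rec();p=cam('wrist');save(p,'w7.png');p=cam('top');W=cloud(p).reshape(-1,3)
d=W[:,:2]-np.array([.547,-.0195]);u=d@np.array([.988,-.156]);v=d@np.array([.156,.988])
for n,a,b in(('plat',-.05,.05),('ledge',.065,.08),):
    k=W[(abs(u)<.06)&(v>a)&(v<b)&(W[:,2]>.08)&(W[:,2]<.1)];print(n,len(k),np.median(k[:,2]))
s=W[(abs(u)<.06)&(v>.19)&(v<.2)&(W[:,2]>.09)];print('strip',np.median(s[:,2]))
w=cloud(cam('wrist')).reshape(-1,3)
k=w[(np.hypot(w[:,0]-.5213,w[:,1]+.195)<.012)&(w[:,2]>.1)&(w[:,2]<.15)];print('hub top',len(k),np.median(k[:,2]) if len(k) else '')
print(get_state()['contact_force'])"
```

```text
rec [561.3 112.5] [ 95.7 111.9] 81.6 z 0.1384 u,v -0.0065 0.1326
plat 1962 0.09133821748019963
ledge 293 0.09271311139902992
strip 0.10922611228358993
hub top 355 0.1300362361695763
[-0.18301418 -0.78042048 -0.41433329]
```

View pics/w7.png

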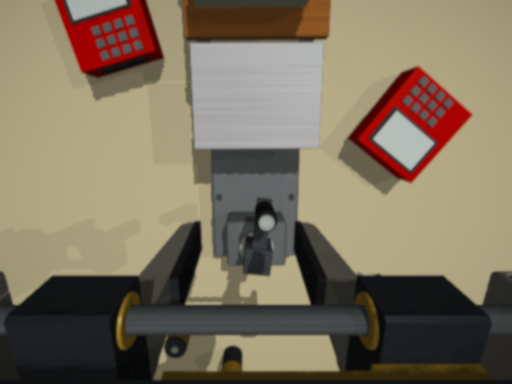

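The platform at (257,95) is empty and about 1.3 mm below the shelf. The crank is still seated at (260,240), with its hub top at 0.130 m. The recorder is on the shelf within 7 mm of its middle, and the gripper is clear of everything.

```bash
python3 -c "
from h import *
print(ticket.hand_in())"
```

```text
the job is handed in; nothing more can be done
None
```

I handed the job in at about 26 s: the crank is fully down on its shaft, the platform is about 1.3 mm below the shelf top, the recorder stands on the shelf within 7 mm of its middle, and the gripper is clear of everything; hand-in returned no verdict.

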